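# Hang the hook-on infuser basket inside the glass jar

## Robot

A 6-joint arm with a two-finger parallel gripper is mounted at the origin on the work surface. World frame = base frame: x ahead of the robot, y to its left, z up, the work surface at z = 0. Lengths are in m, angles in rad, forces in N, time in s.
With the tool pointing down it reaches from about 0.35 to 0.775 m from the base axis. Payload 7.3 kg.
Tool frame: the origin (TCP) lies at the very end of the fingers, on their centre line; the grasp point (between the pads) lies r.grasp_offset behind it (r.grasp_offset is the distance from the TCP to the grasp point, in m); z points along the fingers, y is the line along which they close (so a half turn about z gives the same grasp; the last joint's range is limited). The gripper opens to 92 mm and grips with 3 to 60 N. Pads are 19 mm wide; open, the fingers measure 130 mm over their backs; the gripper's body (75 mm by 190 mm) begins 47 mm behind the grasp point.
Start: joints at [-1.329, 0.342, 1.524, -0, 1.275, -0.146], TCP at [0.199, -0.486, 0.227] pointing down, gripper open.
Joint ranges: [-2.53, 2.53], [-0.77, 2.02], [0.04, 2.7], [-1, 4.14], [0.28, 2.66], [-3.11, 3.11]. Speed limits (rad/s): [2.57, 2.57, 3.14, 3.14, 3.14, 3.14].

## Interface

Orientations are given as a unit quaternion [w, x, y, z].
In Python, from bench import r gives the robot as it stands.
- The arm moves only by the shell command python3 -m inch 'ROWS'. ROWS is JSON, a list that holds one entry, the list of rows, each a list of 5 numbers: the opening, from 0 (shut) to 1 (fully open), then the shift along the world's x, y, z scaled (see below), then the turn about the world's z scaled (see below). A call has 1 to 8 rows; each row shifts and turns the commanded pose from where the row before left it; what a row does not reach is not made up. The controller multiplies each number of a shift by 25 mm and each number of a turn by 0.15 rad. A row lasts 1/10 s, in which the tool goes at most 50 mm and 8.59 degrees, less where a joint would pass 70% of its speed; a pose out of reach is approached as far as the arm can. A call with a number of a shift or a turn outside -1 to 1 is refused whole. A call with a gripper value outside its range is refused whole. The fingers move at their own pace and stop on an object; the grip force is fixed at half the most. Time passes only in rows, so rows that do not move let the fingers close. It gives the time, the measured TCP pose, the force, the opening and the grip force at its end, in the units of the state.
- r.get_state(): the state, without advancing time (a new reading comes with each control period).
- r.snapshot(name): name is "scene" or "side" or "wrist"; returns a dict with "img" (400x640x3 uint8, red, green, blue), "fx", "fy", "cx", "cy" (pixels), "R" (3x3) and "t" (3): a world point X has camera coordinates R X + t. Camera axes: x right, y down, z forward; pixel columns grow to the right and rows downward; lengths in m; the calibration is good to about 2 mm. A picture is of the moment at which its call begins. There is no depth.
- r.finish_job(): hands the job in; it is judged then, once.
Trained networks look in a picture, given as the dict that the camera call returned (one of the last four; its "shot" number tells which), for a name from the list of things; names that differ only in an ending like _2 or _b are one class to them, and where a whole thing is asked for, a point or a joint stands for the part that bears it (a point fixed in the world has none). Each returns a list of dicts, best first, with "confidence" (0 to 1); they miss things now and then, are a little off and sometimes report something else, mostly with a low value. They report only what shows in the picture. A call takes as long as a camera call. They do not tell look-alikes from the thing itself.
- r.boxes_of(picture, query): "point" ([x, y, z] in m, in world coordinates, good to about 4 mm: the middle of the surface that is visible of it).
The state is a dict: "clock": time; "joint_pos": joint angles; "qd": joint speeds; "joint_torque": joint torques, N m; "position": TCP position; "ee_rot": TCP orientation; "contact_force": force on the tool from outside, world axes, zero at the start; "wrist_torque": the same for the moment, N m; "gripper_width": finger opening in m; "grip_force": force on a finger pad.
Only numpy, scipy, OpenCV 4.12 (cv2) and the standard library are available. Lean on these libraries where they do the work, as an engineer would, in place of code of your own. Each camera call takes 0.05 s, during which the arm holds its last target. There are 200 camera calls.

## Task

Get the jar ready for sun tea: pick up the steel infuser basket by its wooden grip and hook its sprung lip over the jar's rim, so that the basket hangs inside the jar and the lip grips it from outside. Ease the hook down against its spring, gently because the rim is glass, until its bridge rests fully on the rim, then let go. Do not shove the jar along the sill, and leave the other things where they are.

Things in the scene. Friction and masses are not known exactly. Their poses are not given: they have to be found in the camera images.
- jar_rim (a point): centre of the mouth of the empty squat clear-glass jar, level with the top of its rim, z up. Its straight neck, the top 30 mm, is 118 mm across outside and 108 mm inside, so the rim is 5 mm thick all round; below the neck the jar widens.
- jar: the same jar, origin at the centre of its underside. Round, 136 mm wide, 118 mm tall, inner floor 8 mm up, about 0.8 kg. It stands loose on the sill: a sideways push of some 3 to 6 N makes it slide. Its rim should not be pushed or knocked down on with more than about 20 N.
- basket_grip (a point): centre of the infuser basket's wooden grip, an upright block 18 mm (x) by 24 mm (y) by 44 mm tall (z) on top of the basket's strip. The whole basket, about 0.2 kg, starts upright on the sill. Axes: z up, +x level from the cup towards the hook. The cup's underside is 136 mm below this point and its axis 28 mm to -x.
- basket_cup (a point): centre of the basket's round steel mesh cup, 54 mm across, 62 mm tall, same axes. The hook rides on the strip above it, on the +x side: a sleeve, a flat bridge 10 mm long, and from its +x end a sprung lip that leans in to 2 mm from the strip 12 mm below the bridge, then flares out to an 8 mm wide entry at its end, 27 mm below. Forcing it over the rim takes 5 to 11 N down.
- basket_strip (a point): outer (+x) face of the steel strip, 14 mm wide, level with the cup's mouth, same axes. It runs up to the grip; this face lies on the inside of the jar's neck. The hook is stiff on the strip at a height that differs each time and is not measured: the bridge's underside is 38 to 66 mm below the grip's centre. The lip's pinch holds it where it is let go; it does not sink home by its weight.
- clip_box: bystander: closed blue plastic clip-top box, 108 x 158 x 75 mm, clasp on its near side; origin at the centre of its underside.
- docker: bystander: wooden dough docker lying down, a studded roller 110 mm wide and 46 mm thick with a handle 150 mm long towards its -x; origin on the sill under the roller's middle.
- scraper: bystander: steel dough scraper lying down, 95 x 140 mm, 22 mm high at its dark wooden handle; origin under the handle's middle.
- collar: bystander: teal silicone jar collar ring lying flat, 134 mm across, 14 mm high; origin at the centre of its underside.
Mind the look-alikes: they are no part of the job. Of the things like the part that bears basket_grip, leave any that is purple; of the rest the larger one is meant.

How it is judged:
By the outcome, as a careful person would: the job done as asked, in the order asked, and still so for the second after the job is handed in, with the robot touching nothing.
It also fails if it takes over 51 s, if anything falls off the work surface, if the arm or the gripper's body presses on something with over 40 N, if the wrist force passes 120 N, or if a joint passes its speed limit or range.

## Working session

There is one attempt and no reset: what is moved stays moved. The work goes in short steps, Python scripts to look and compute and a shell command to move; the robot and the scene stay as the last step left them, time stands still between calls to the robot, and variables do not carry over. Pictures are saved under pics/ and viewed, at most 10 in all, crops included, and the job is handed in when it is done.

```bash
ls; mkdir -p pics
cat > h.py <<'E'
import numpy as np, cv2
from bench import r
def save(p,n): cv2.imwrite('pics/'+n,p['img'][:,:,::-1])
def proj(p,X):
    c=np.array(p['R'])@np.array(X)+np.array(p['t']); return np.round([p['fx']*c[0]/c[2]+p['cx'],p['fy']*c[1]/c[2]+p['cy']],1)
def ray(p,u,v):
    R=np.array(p['R']); d=R.T@np.array([(u-p['cx'])/p['fx'],(v-p['cy'])/p['fy'],1]); return -R.T@np.array(p['t']), d/np.linalg.norm(d)
def tri(obs):
    A=np.zeros((3,3));b=np.zeros(3)
    for p,u,v in obs:
        o,d=ray(p,u,v);M=np.eye(3)-np.outer(d,d);A+=M;b+=M@o
    return np.linalg.solve(A,b)
def onz(p,u,v,z):
    o,d=ray(p,u,v); return o+d*(z-o[2])/d[2]
E
python3 - <<'E'
from h import *
for c in ['scene','side']:
    p=r.snapshot(c); save(p,c+'1.png')
    for q in ['jar_rim','jar','basket_grip','basket_cup','basket_strip','clip_box','docker','scraper','collar']:
        for d in r.boxes_of(p,q)[:4]: print(c,q,round(d['confidence'],2),np.round(d['point'],3),proj(p,d['point']))
print(r.get_state(), r.grasp_offset)
E
```

```text
pics
scene jar_rim 0.83 [0.543 0.179 0.065] [378.3 183.5]
scene jar 0.94 [0.548 0.182 0.068] [379.6 184. ]
scene basket_grip 0.93 [ 0.441 -0.092  0.055] [285.  172.6]
scene basket_grip 0.75 [ 0.544 -0.151  0.055] [270.  202.9]
scene basket_grip 0.67 [ 0.488 -0.265  0.044] [230.5 195.6]
scene basket_grip 0.24 [0.75  0.127 0.01 ] [377.1 254.7]
scene basket_cup 0.78 [ 0.441 -0.087  0.054] [286.6 172.5]
scene basket_cup 0.74 [ 0.488 -0.268  0.032] [230.1 198.1]
scene basket_cup 0.72 [ 0.546 -0.151  0.055] [270.1 203.2]
scene basket_strip 0.78 [ 0.495 -0.266  0.035] [230.8 199.2]
scene basket_strip 0.62 [ 0.438 -0.09   0.054] [285.3 171.9]
scene basket_strip 0.59 [ 0.546 -0.154  0.053] [269.3 203.8]
scene clip_box 0.94 [ 0.76  -0.135  0.075] [285.3 263.3]
scene docker 0.69 [ 0.573 -0.373  0.03 ] [196.5 227.3]
scene docker 0.65 [0.543 0.18  0.066] [378.5 183.3]
scene scraper 0.83 [0.647 0.401 0.004] [454.8 211. ]
scene scraper 0.45 [ 0.542 -0.154  0.054] [268.9 202.6]
scene collar 0.67 [0.748 0.128 0.012] [377.3 253.6]
side jar_rim 0.9 [0.531 0.2   0.066] [326.1 267.6]
side jar 0.75 [0.53 
[... 923 characters left out ...]
2898372e+00,  3.41952867e-01,  1.52410139e+00, -3.32546234e-06,
        1.27542574e+00, -1.46035173e-01]), 'qd': array([ 2.43435507e-04,  6.31175606e-04,  1.65618562e-03, -1.26150187e-05,
        1.72952264e-03, -8.16600153e-04]), 'joint_torque': array([-2.43807572e-04, -4.31145608e+01, -2.44474465e+01,  7.16848089e-02,
        4.81592375e-02, -2.45770508e-05]), 'position': array([ 0.19855834, -0.48601435,  0.2267645 ]), 'ee_rot': array([5.63430300e-05, 9.81255521e-01, 1.92711183e-01, 1.10768140e-06]), 'contact_force': array([ 0.20224549, -0.09290978, -0.14334873]), 'wrist_torque': array([-0.00545982, -0.01899023,  0.01408922]), 'grip_force': 0.0, 'gripper_width': 0.09169546371425037} 0.0188
```

Run:
```python
import cv2
a=cv2.imread('pics/scene1.png');b=cv2.imread('pics/side1.png')
a=cv2.resize(a[120:270,190:430],(800,500),interpolation=cv2.INTER_CUBIC)
b=cv2.resize(b[130:310,240:432],(800,750),interpolation=cv2.INTER_CUBIC)
cv2.imwrite('pics/a.png',a);cv2.imwrite('pics/b.png',cv2.resize(b,(640,600)))
```

```text
(no output)
```

View pics/a.png

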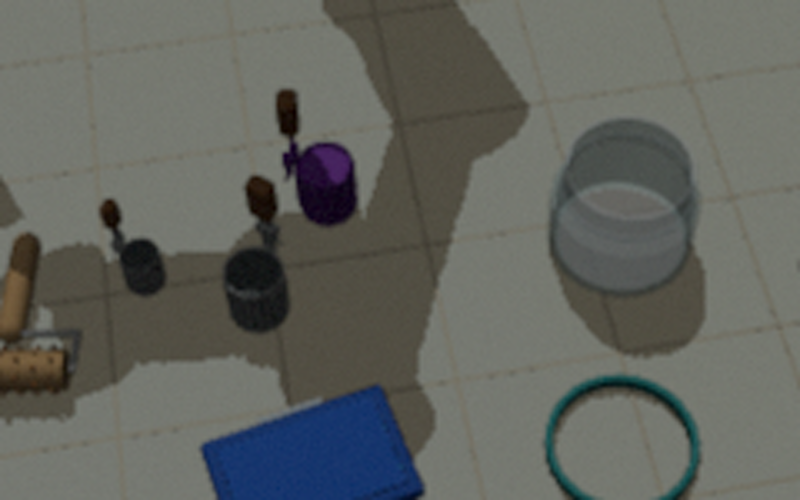

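View pics/b.png

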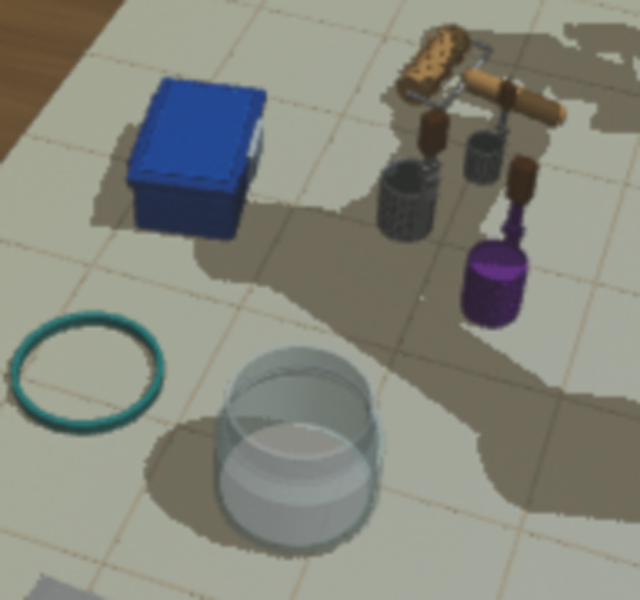

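Run:
```python
from h import *
s=r.snapshot('scene');d=r.snapshot('side')
print('grip',tri([(s,268.3,177),(d,369.9,169.6)]),'mouth',tri([(s,266.2,201),(d,362.4,183.4)]),onz(s,266.2,201,.062),onz(d,362.4,183.4,.062))
print('purple grip',tri([(s,276.1,151.5),(d,396.6,184)]))
print('small grip', tri([(s,223.2,184),(d,392,158)]))
# jar base / rim: candidate scene rim sides cols 570..690 (crop)
for X in [(.55,.185),(.54,.19)]:
  for z,R in [(.118,.059),(.118,.054),(.0,.06)]:
    for p,n in((s,'s'),(d,'d')):
      pts=np.array([proj(p,[X[0]+R*np.cos(t),X[1]+R*np.sin(t),z]) for t in np.linspace(0,6.28,60)])
      q=(pts-([190,120] if n=='s' else [240,130]))/.3
      print(X,z,n,'x',q[:,0].min(),q[:,0].max(),'y',q[:,1].min(),q[:,1].max())
```

```text
grip [ 0.51536656 -0.14272017  0.13961333] mouth [ 0.53933726 -0.1612373   0.05987407] [ 0.54046902 -0.16138986  0.062     ] [ 0.53899402 -0.15849329  0.062     ]
purple grip [ 0.42528011 -0.10860896  0.13915963]
small grip [ 0.47744013 -0.27793396  0.09322296]
(0.55, 0.185) 0.118 s x 574.3333333333334 708.6666666666667 y 129.33333333333337 236.33333333333337
(0.55, 0.185) 0.118 d x 196.33333333333326 349.33333333333337 y 338.6666666666667 456.00000000000006
(0.55, 0.185) 0.118 s x 580.0 703.0 y 133.66666666666666 231.66666666666669
(0.55, 0.185) 0.118 d x 202.6666666666667 342.66666666666674 y 343.33333333333337 450.66666666666663
(0.55, 0.185) 0.0 s x 565.0 692.6666666666667 y 206.00000000000006 311.00000000000006
(0.55, 0.185) 0.0 d x 197.00000000000009 342.66666666666674 y 431.6666666666667 549.3333333333334
(0.54, 0.19) 0.118 s x 577.3333333333334 711.0000000000001 y 120.0 226.00000000000006
(0.54, 0.19) 0.118 d x 205.66666666666663 359.66666666666663 y 346.33333333333337 464.66666666666663
(0.54, 0.19) 0.118 s x 583.0 705.3333333333335 y 124.33333333333337 221.33333333333337
(0.54, 0.19) 0.118 d x 212.33333333333331 352.99999999999994 y 351.00000000000006 459.33333333333337
(0.54, 0.19) 0.0 s x 567.6666666666667 695.0 y 197.0 301.33333333333337
(0.54, 0.19) 0.0 d x 206.00000000000006 352.3333333333333 y 439.33333333333337 558.3333333333334
```

```bash
python3 -m inch '[[[0.55,0.9,0.95,0.5,0.26],[0.55,0.9,0.95,0.5,0.26],[0.55,0.9,0.95,0.3,0.26],[0.55,0.9,0.95,0.3,0.26],[0.55,0.9,0.95,0,0.26],[0.55,0.9,0.95,0,0.26],[0.55,0.9,0.95,0,0.26]]]'; python3 -m inch '[[[0.55,0.9,0.95,0,0.26],[0.55,0.9,0.95,0,0.26],[0.55,0.9,0.95,0,0.26],[0.55,0.9,0.95,0,0.26],[0.55,0.9,0.8,0,0.26],[0.55,0.5,0.8,0,0.26],[0.55,0,0.5,0,0.26],[0.55,0,0,0,0]]]'
python3 - <<'E'
from h import *
p=r.snapshot('wrist'); save(p,'w1.png'); print(r.get_state()['position'], proj(p,[.515,-.143,.136]),proj(p,[.515,-.143,.158]),proj(p,[.5395,-.161,.062]), -np.array(p['R']).T@p['t'])
E
```

```text
clock: 1.8
position: [0.3568, -0.3187, 0.2669]
ee_rot: [0.0, 0.946, 0.325, 0.0]
contact_force: [1.0, -0.4, 0.5]
gripper_width: 0.0505
grip_force: 0.0
clock: 2.6
position: [0.4807, -0.171, 0.2667]
ee_rot: [-0.0, 0.892, 0.451, -0.0]
contact_force: [-0.5, 0.3, 0.3]
gripper_width: 0.0508
grip_force: 0.0
[ 0.48055031 -0.17204987  0.26681371] [336.2 144.5] [337.1 146.5] [359.4 139.6] [ 0.5202139  -0.11876713  0.42543514]
```

View pics/w1.png

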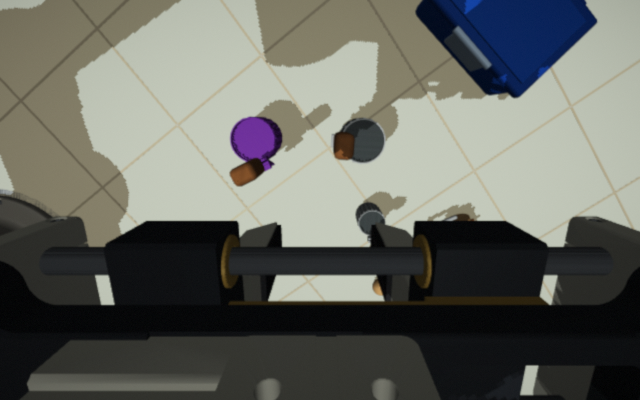

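Run:
```python
import cv2
a=cv2.imread('pics/w1.png')[105:175,310:400]
cv2.imwrite('pics/w1c.png',cv2.resize(a,(720,560),interpolation=cv2.INTER_CUBIC))
```

```text
(no output)
```

View pics/w1c.png

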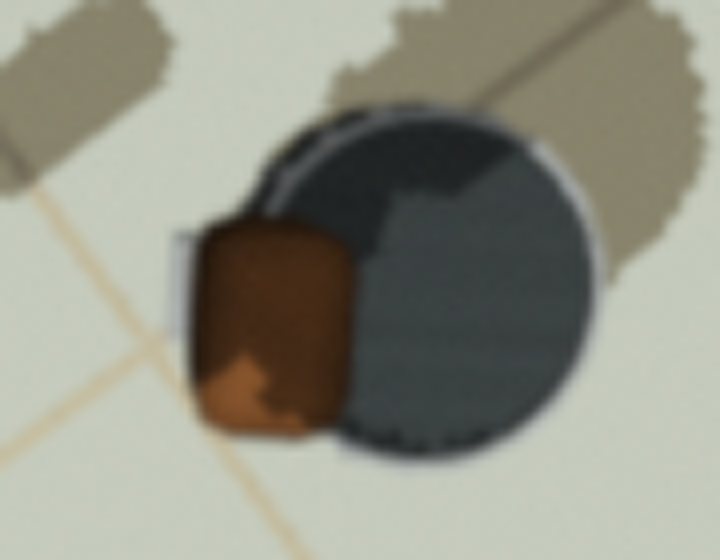

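Run:
```python
from h import *
p=r.snapshot('wrist'); R=np.array(p['R'])
g=onz(p,344.9,145.4,.158); c=onz(p,363.3,140.7,.062); print(g,c,np.linalg.norm((g-c)[:2]),np.degrees(np.arctan2(*(g-c)[1::-1])),'image -x yaw',np.degrees(np.arctan2(-R[0,1],-R[0,0])), onz(p,334.5,140,.158)-onz(p,354,140,.158))
s=r.get_state();q=s['ee_rot'];print(s['position'],'tool y yaw',np.degrees(2*np.arctan2(q[2],q[1]))-90)
```

```text
[ 0.52110214 -0.14756099  0.158     ] [ 0.54249686 -0.16614425  0.062     ] 0.028338521165307048 139.02270898477 image -x yaw 143.50113620399762 [-0.01387093  0.01026523  0.        ]
[ 0.48048595 -0.17272526  0.26688445] tool y yaw -36.53500943278251
```

```bash
python3 -m inch '[[[0.55,0.53,0.34,0,0],[0.55,0.53,0.34,0,0],[0.55,0.53,0.34,0,0],[0.55,0,0,-0.9,0],[0.55,0,0,-0.9,0],[0.55,0,0,-0.9,0],[0.55,0,0,0,0],[0.55,0,0,0,0]]]'
python3 - <<'E'
from h import *
p=r.snapshot('wrist'); save(p,'w2.png'); print(r.get_state()['position'])
for q in ['basket_grip']:
  for d in r.boxes_of(p,q): print(d['confidence'],d['point'],proj(p,d['point']))
print(proj(p,[.520,-.147,.158]),proj(p,[.5425,-.166,.062]))
E
```

```text
clock: 3.5
position: [0.5215, -0.1465, 0.1994]
ee_rot: [-0.0, 0.893, 0.45, -0.0]
contact_force: [-0.2, -0.1, 0.5]
gripper_width: 0.0505
grip_force: 0.0
[ 0.52177069 -0.14678334  0.20017593]
0.85 [0.4407, -0.0864, 0.0556] [227.8 185.1]
0.83 [0.4781, -0.2685, 0.0364] [356.2 282.5]
0.81 [0.5373, -0.1507, 0.0579] [339.6 180. ]
[323.1 217.7] [352.6 189.7]
```

View pics/w2.png

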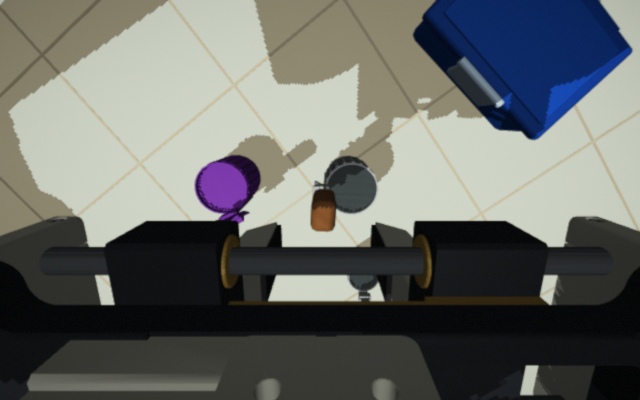

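```bash
python3 -m inch '[[[0.55,0,0,-0.6,0],[0.55,0,0,-0.6,0],[0.55,0,0,-0.6,0],[0.55,0,0,-0.6,0],[0.55,0,0,-0.6,0],[0.55,0,0,-0.3,0],[0.55,0,0,0,0],[0.55,0,0,0,0]]]';python3 -m inch '[[[0,0,0,0,0],[0,0,0,0,0],[0,0,0,0,0],[0,0,0,0,0],[0,0,0,0,0]]]'
```

```text
clock: 4.4
position: [0.5215, -0.147, 0.1177]
ee_rot: [0.001, 0.893, 0.45, 0.001]
contact_force: [0.1, -0.2, 0.1]
gripper_width: 0.0502
grip_force: 0.0
clock: 4.9
position: [0.5207, -0.1467, 0.1167]
ee_rot: [-0.0, 0.893, 0.45, -0.0]
contact_force: [-0.3, 1.0, -2.1]
gripper_width: 0.0179
grip_force: 30.0
```

```bash
python3 -m inch '[[[0,0,0,0.4,0],[0,0,0,0.8,0],[0,0,0,0.9,0],[0,0,0,0.9,0],[0,0,0,0.9,0],[0,0,0,0.9,0],[0,0,0,0.9,0],[0,0,0,0.5,0]]]';python3 -m inch '[[[0,0,0.8,0,0],[0,0,0.8,0,0],[0,0,0.8,0,0],[0,0,0.8,0,0],[0,0,0.8,0,0],[0,0,0.8,0,0],[0,0,0,0,0],[0,0,0,0,0]]]'
python3 - <<'E'
from h import *
ims=[]
for c in ['scene','side','wrist']:
    p=r.snapshot(c); save(p,c+'3.png')
    for q in ['jar_rim','basket_grip']:
      for d in r.boxes_of(p,q)[:3]: print(c,q,d['confidence'],d['point'])
    s=r.get_state()['position']; u=proj(p,s); print(u); 
    u=u.astype(int)
    if c!='wrist': ims.append(cv2.resize(p['img'][u[1]-35:u[1]+65,u[0]-30:u[0]+50,::-1],(400,500),interpolation=cv2.INTER_CUBIC)); print(c,'crop origin',u-[30,35])
cv2.imwrite('pics/c3.png',np.hstack(ims)); print(r.get_state())
E
```

```text
clock: 5.7
position: [0.5212, -0.1469, 0.2743]
ee_rot: [0.001, 0.893, 0.45, 0.001]
contact_force: [0.3, -0.3, -2.3]
gripper_width: 0.0181
grip_force: 30.0
clock: 6.5
position: [0.5207, -0.0268, 0.2721]
ee_rot: [0.0, 0.893, 0.451, 0.0]
contact_force: [0.5, 0.5, -2.1]
gripper_width: 0.0179
grip_force: 30.0
scene jar_rim 0.71 [0.552, -0.0363, 0.2104]
scene jar_rim 0.58 [0.5443, 0.182, 0.0663]
scene basket_grip 0.78 [0.4883, -0.2679, 0.042]
scene basket_grip 0.56 [0.5533, -0.0391, 0.2094]
[307.6 142.6]
scene crop origin [277 107]
side jar_rim 0.6 [0.5311, 0.2, 0.0658]
side basket_grip 0.82 [0.4342, -0.079, 0.0579]
side basket_grip 0.78 [0.485, -0.2601, 0.0365]
side basket_grip 0.69 [0.5364, -0.0232, 0.2129]
[361.2 156.1]
side crop origin [331 121]
wrist jar_rim 0.87 [0.5139, 0.1803, 0.0433]
wrist basket_grip 0.79 [0.4463, -0.0614, 0.0336]
wrist basket_grip 0.63 [0.5381, -0.0285, 0.2145]
[323.8 238.2]
{'clock': 6.95, 'joint_pos': array([-1.98990329e-01,  3.03932511e-01,  1.45343143e+00, -7.99171269e-05,
        1.38422508e+00,  4.38541375e-01]), 'qd': array([ 5.26924862e-03, -6.92743602e-04,  4.73822160e-04, -3.44029686e-05,
       -1.32708808e-03,  1.69654614e-03]), 'joint_torque': array([-4.59634722e-02, -4.32499802e+01, -2.62956280e+01,  6.65510958e-02,
       -3.65034363e-02, -1.12934751e-03]), 'position': array([ 0.52079931, -0.02711142,  0.27171432]), 'ee_rot': array([ 3.20033753e-05,  8.93085074e-01,  4.49887818e-01, -2.28215810e-05]), 'contact_force': array([-0.1624463 ,  0.50618242, -1.20783765]), 'wrist_torque': array([ 0.02057344, -0.03300522, -0.02025987]), 'grip_force': 29.981786906719208, 'gripper_width': 0.018118638743274403}
```

View pics/c3.png

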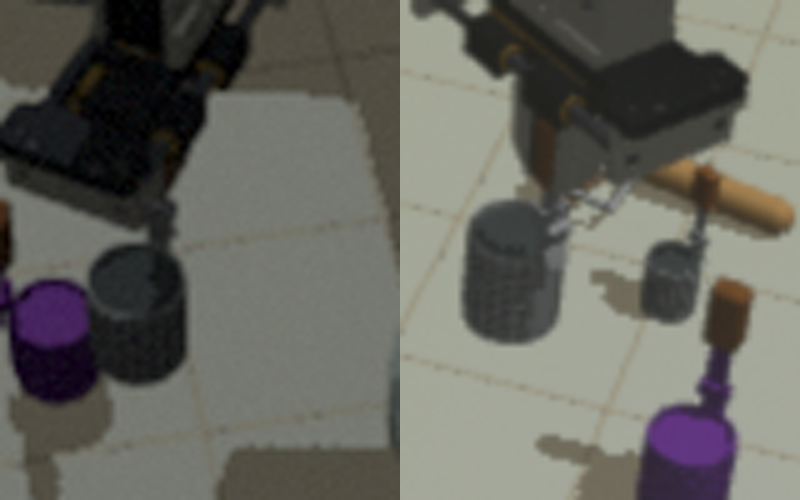

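View pics/wrist3.png

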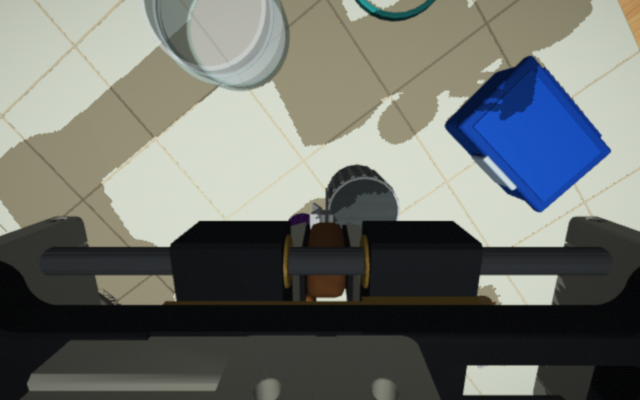

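```bash
python3 -m inch '[[[0,0,0.8,0.2,0],[0,0,0.8,0.2,0],[0,0,0.8,0,0],[0,0,0.8,0,0],[0,0,0.8,0,0],[0,0,0.8,0,0],[0,0,0,0,0],[0,0,0,0,0]]]'
python3 - <<'E'
from h import *
p=r.snapshot('wrist'); save(p,'w4.png'); print(r.get_state()['position'],p['fx'],p['cx'],p['cy'])
for d in r.boxes_of(p,'jar_rim')[:3]: print(d['confidence'],d['point'],proj(p,d['point']))
for X in [(.54,.19)]:
  for R in (.054,.059): print(np.array([proj(p,[X[0]+R*np.cos(t),X[1]+R*np.sin(t),.118]) for t in np.linspace(0,5.5,8)]).tolist())
import pickle; pickle.dump({k:p[k] for k in('R','t','fx','fy','cx','cy','img')},open('w4.pkl','wb'))
E
```

```text
clock: 7.75
position: [0.5208, 0.0931, 0.2817]
ee_rot: [0.0, 0.893, 0.451, -0.0]
contact_force: [0.3, 0.4, -1.4]
gripper_width: 0.0175
grip_force: 30.0
[0.52081102 0.09269838 0.28165228] 297.7246019898457 325.8354762583837 196.15638597961265
0.62 [0.5279, 0.1891, 0.0055] [288.2 108.5]
[[325.9, 62.7], [289.9, 39.3], [249.8, 50.4], [231.2, 88.2], [243.7, 128.4], [278.1, 148.7], [315.4, 139.2], [335.5, 104.3]]
[[329.9, 59.5], [290.5, 33.8], [246.5, 46.0], [226.3, 87.4], [240.1, 131.3], [277.6, 153.3], [318.2, 143.0], [340.3, 105.1]]
```

View pics/w4.png

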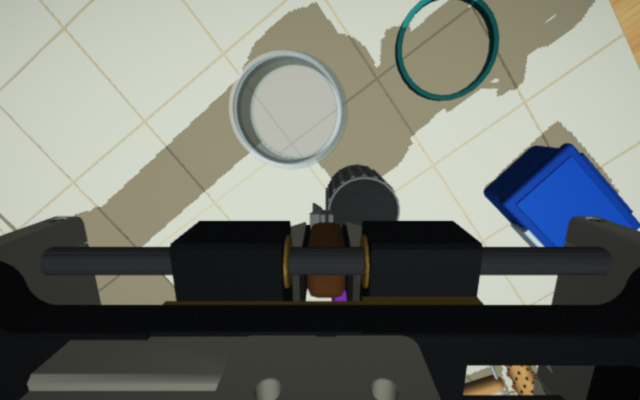

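```bash
cat > fit.py <<'E'
from h import *
import pickle
p=pickle.load(open('w4.pkl','rb')); 
g=cv2.GaussianBlur(cv2.cvtColor(p['img'],cv2.COLOR_RGB2GRAY).astype(np.float32),(0,0),1)
gm=np.hypot(cv2.Sobel(g,cv2.CV_32F,1,0),cv2.Sobel(g,cv2.CV_32F,0,1))
R,t=np.array(p['R']),np.array(p['t']); th=np.linspace(0,2*np.pi,180)
def sc(x,y,r,z=.118):
    X=np.c_[x+r*np.cos(th),y+r*np.sin(th),z+0*th]@R.T+t
    u=p['fx']*X[:,0]/X[:,2]+p['cx'];v=p['fy']*X[:,1]/X[:,2]+p['cy']
    return cv2.remap(gm,u.astype(np.float32)[None],v.astype(np.float32)[None],cv2.INTER_LINEAR).mean()
for rs in [(.059,),(.054,),(.059,.054)]:
    best=sorted([(sum(sc(x,y,r) for r in rs),x,y) for x in np.arange(.515,.56,.001) for y in np.arange(.165,.21,.001)])[::-1]
    print(rs,np.round(best[:4],4).tolist())
x,y=best[0][1:]
print([(round(r,4),round(float(sc(x,y,r)),1)) for r in np.arange(.048,.070,.001)])
o=p['img'][20:190,200:370,::-1].copy(); o=cv2.resize(o,None,fx=3.5,fy=3.5,interpolation=cv2.INTER_CUBIC)
for rr in(.054,.059):
    for a in th[::6]:
        q=(proj(p,[x+rr*np.cos(a),y+rr*np.sin(a),.118])-[200,20])*3.5; cv2.circle(o,(int(q[0]),int(q[1])),1,(0,0,255),-1)
cv2.imwrite('pics/fit.png',o)
E
python3 fit.py
```

```text
(0.059,) [[73.8908, 0.536, 0.181], [73.0326, 0.537, 0.18], [72.7663, 0.531, 0.178], [72.2308, 0.535, 0.181]]
(0.054,) [[141.7474, 0.534, 0.175], [137.3519, 0.535, 0.175], [129.7456, 0.534, 0.174], [127.1753, 0.534, 0.176]]
(0.059, 0.054) [[178.7477, 0.534, 0.175], [177.1092, 0.535, 0.175], [173.0152, 0.534, 0.174], [167.1174, 0.535, 0.174]]
[(np.float64(0.048), 43.0), (np.float64(0.049), 52.1), (np.float64(0.05), 49.0), (np.float64(0.051), 32.1), (np.float64(0.052), 54.2), (np.float64(0.053), 112.1), (np.float64(0.054), 141.7), (np.float64(0.055), 121.0), (np.float64(0.056), 81.7), (np.float64(0.057), 56.4), (np.float64(0.058), 44.8), (np.float64(0.059), 37.0), (np.float64(0.06), 37.1), (np.float64(0.061), 42.3), (np.float64(0.062), 38.2), (np.float64(0.063), 27.6), (np.float64(0.064), 17.5), (np.float64(0.065), 12.6), (np.float64(0.066), 11.5), (np.float64(0.067), 11.2), (np.float64(0.068), 10.6), (np.float64(0.069), 9.9), (np.float64(0.07), 9.6)]
```

View pics/fit.png

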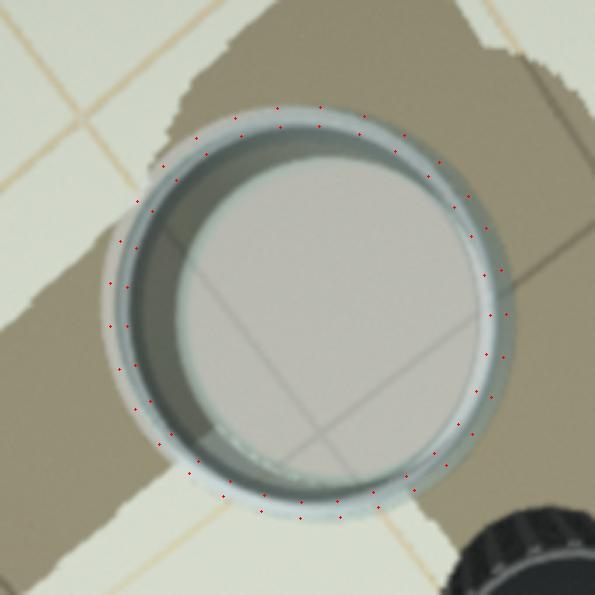

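Run:
```python
from h import *
import pickle
p=pickle.load(open('w4.pkl','rb')); R=np.array(p['R']); T4=np.array([.52081,.0927,.28165])
def at(T): q=dict(p); C=-R.T@np.array(p['t'])+np.array(T)-T4; q['t']=-R@C; return q
d=np.array([np.cos(np.radians(143.5)),np.sin(np.radians(143.5)),0])
g=np.array([.5212,-.147,0]); w1=at([.4805,-.1725,.2668])
print('w1 cup mouth',proj(w1,g-.028*d+[0,0,.062]))
for z in (.065,.075,.085,.098,.114): print(z,proj(w1,g+.009*d+[0,0,z]),'strip edge',proj(w1,g+.013*d+[0,0,z]))
g=T4+[0,0,.0188]
for b in(.022,.038,.045,.052,.06,.066,.074): print(b,proj(p,g+.001*d-[0,0,b]),proj(p,g+.011*d-[0,0,b]),'lip end',proj(p,g+.01*d-[0,0,b+.027]))
print('cup',proj(p,g-.028*d-[0,0,.074]))
print(p['img'][192:228,306:338].mean(2).astype(int).__str__() if 0 else '')
for v in range(192,226): print(v,' '.join('%3d'%x for x in p['img'][v,304:340].mean(1)))
```

```text
w1 cup mouth [362.9 138.4]
0.065 [332.2 138.5] strip edge [328.8 138.5]
0.075 [332.4 139. ] strip edge [328.9 139. ]
0.085 [332.6 139.6] strip edge [329.  139.6]
0.098 [332.9 140.3] strip edge [329.2 140.3]
0.114 [333.2 141.4] strip edge [329.4 141.4]
0.022 [323.  237.1] [305.8 237.1] lip end [309.8 221.7]
0.038 [323.2 227.4] [307.4 227.5] lip end [310.9 214.4]
0.045 [323.2 223.7] [308.  223.7] lip end [311.4 211.5]
0.052 [323.3 220.3] [308.6 220.3] lip end [311.8 208.8]
0.06 [323.4 216.6] [309.2 216.6] lip end [312.2 205.9]
0.066 [323.4 214. ] [309.6 214. ] lip end [312.6 203.8]
0.074 [323.5 210.7] [310.2 210.7] lip end [313.  201.2]
cup [362.1 210.7]

192 212 212 212 211 212 211 211 212 211 212 212 212 212 212 211 211 212 212 211 212 206 148  74  44  40  36  31  30  44  65  88 104  90  61  42  38
193 212 211 212 211 211 212 212 211 212 212 212 212 212 212 211 212 211 211 212 212 206 149  73  45  43  36  30  30  46  78 100  94  66  42  39  38
194 211 211 212 212 211 211 212 212 212 211 212 212 212 211 211 211 212 212 212 211 206 148  73  46  43  36  30  38  62  95  99  73  46  39  3
[... 3893 characters left out ...]
 105 106 107 106 105 102  82  76  87  95 100  88  58  44  45  67  86  95  99  87  57  38  39  40  40  39  41
222 123 130 186 210 208 176 126 106 104 104 104 104  97  92  84  61  54  61  68  70  63  44  36  36  50  62  66  70  63  42  34  37  39  41  41  41
223  67  84 174 205 206 173 125 105 101  94  89  85  68  54  42  30  27  30  30  31  30  27  24  24  26  29  29  29  28  24  25  30  32  33  36  39
224  59  70 139 167 168 140 111 102  93  68  53  43  30  28  24  23  24  23  25  23  25  22  22  22  23  23  20  23  21  21  21  21  20  25  26  33
225  60  53  50  51  51  47  81  93  72  41  29  25  24  24  25  22  24  23  24  23  23  24  23  22  22  22  23  23  23  23  21  20  20  18  20  24
```

```bash
python3 -m inch '[[[0,-0.15,0.72,0,0],[0,-0.15,0.72,0,0],[0,-0.15,0.72,0,0],[0,-0.15,0.72,0,0],[0,-0.15,0.72,0,0],[0,-0.15,0.72,0,0],[0,0,0,0,0],[0,0,0,0,0]]]'
python3 -m inch '[[[0,0,0,-0.5,0],[0,0,0,-0.5,0],[0,0,0,-0.5,0],[0,0,0,-0.5,0],[0,0,0,-0.5,0],[0,0,0,-0.4,0],[0,0,0,0,0],[0,0,0,0,0]]]'
python3 - <<'E'
from h import *
import pickle
p=r.snapshot('wrist'); save(p,'w5.png'); s=r.get_state(); print(s['position'],s['contact_force'],s['wrist_torque'])
pickle.dump({k:p[k] for k in('R','t','fx','fy','cx','cy','img')},open('w4.pkl','wb'))
E
python3 fit.py
```

```text
clock: 8.65
position: [0.4985, 0.2005, 0.2817]
ee_rot: [0.0, 0.893, 0.45, -0.0]
contact_force: [-0.0, -0.9, -2.0]
gripper_width: 0.0182
grip_force: 30.0
clock: 9.45
position: [0.4986, 0.2007, 0.2095]
ee_rot: [0.0, 0.893, 0.45, 0.0]
contact_force: [-0.2, -0.6, -1.5]
gripper_width: 0.0181
grip_force: 30.0
[0.49878769 0.20092647 0.20983575] [-0.20327355  0.51621102 -2.0313941 ] [-0.00011757 -0.00430177 -0.01725697]
(0.059,) [[52.8261, 0.529, 0.183], [52.5229, 0.529, 0.182], [52.467, 0.531, 0.178], [51.9386, 0.531, 0.177]]
(0.054,) [[58.3072, 0.532, 0.187], [56.29, 0.532, 0.188], [56.0528, 0.531, 0.187], [55.2774, 0.532, 0.179]]
(0.059, 0.054) [[104.7244, 0.531, 0.178], [103.2834, 0.532, 0.178], [100.5499, 0.532, 0.179], [100.4338, 0.531, 0.177]]
[(np.float64(0.048), 28.2), (np.float64(0.049), 27.9), (np.float64(0.05), 28.7), (np.float64(0.051), 29.4), (np.float64(0.052), 29.5), (np.float64(0.053), 34.4), (np.float64(0.054), 52.3), (np.float64(0.055), 60.0), (np.float64(0.056), 44.8), (np.float64(0.057), 31.6), (np.float64(0.058), 44.3), (np.float64(0.059), 52.5), (np.float64(0.06), 43.6), (np.float64(0.061), 33.2), (np.float64(0.062), 27.4), (np.float64(0.063), 25.9), (np.float64(0.064), 25.0), (np.float64(0.065), 25.1), (np.float64(0.066), 24.8), (np.float64(0.067), 24.4), (np.float64(0.068), 23.7), (np.float64(0.069), 19.7), (np.float64(0.07), 18.8)]
```

```bash
python3 -m inch '[[[0,0,0,-0.5,0],[0,0,0,-0.5,0],[0,0,0,0,0],[0,-0.1,0.07,0,0],[0,-0.1,0.07,0,0],[0,-0.1,0.07,0,0],[0,0,0,0,0],[0,0,0,0,0]]]'
python3 -m inch '[[[0,-0.032,0.024,0,0],[0,0,0,0,0],[0,0,0,0,0]]]'
python3 -m inch '[[[0,-0.032,0.024,0,0],[0,0,0,0,0],[0,0,0,0,0]]]'
```

```text
clock: 10.3
position: [0.4909, 0.2066, 0.1846]
ee_rot: [0.0, 0.893, 0.45, 0.0]
contact_force: [-0.7, -0.8, -2.2]
gripper_width: 0.018
grip_force: 30.0
clock: 10.6
position: [0.49, 0.207, 0.1842]
ee_rot: [0.0, 0.893, 0.45, -0.0]
contact_force: [-0.6, 0.2, -2.3]
gripper_width: 0.018
grip_force: 30.0
clock: 10.9
position: [0.4892, 0.2077, 0.1842]
ee_rot: [0.0, 0.893, 0.45, -0.0]
contact_force: [0.6, -0.3, -2.0]
gripper_width: 0.0182
grip_force: 30.0
```

```bash
cat > f.py <<'E'
from h import *
F=[];T=[]
for i in range(5):
    r.snapshot('wrist'); s=r.get_state(); F.append(s['contact_force']);T.append(s['wrist_torque'])
F=np.mean(F,0);p=s['position'];d=np.array([-.804,.595]);T=np.mean(T,0)
print('radius mm',round(1e3*(p[:2]-[.531,.178])@d,2),'lat',round(1e3*(p[:2]-[.531,.178])@[.595,.804],2),'z',round(1e3*p[2],2),'Fout',round(F[:2]@d,2),'Flat',round(F[:2]@[.595,.804],2),'Fz',round(F[2],2),'Ty',round(T[:2]@[.595,.804],3),'t',s['clock'])
E
python3 f.py
python3 -m inch '[[[0,-0.032,0.024,0,0],[0,0,0,0,0]]]' >/dev/null; python3 f.py
python3 -m inch '[[[0,-0.032,0.024,0,0],[0,0,0,0,0]]]' >/dev/null; python3 f.py
```

```text
radius mm 51.24 lat -1.02 z 184.24 Fout -0.02 Flat -0.34 Fz -2.15 Ty -0.003 t 11.15
radius mm 52.27 lat -1.01 z 184.23 Fout -0.25 Flat -0.07 Fz -2.26 Ty 0.003 t 11.6
radius mm 53.27 lat -0.99 z 184.24 Fout 0.13 Flat -0.59 Fz -1.65 Ty 0.01 t 12.05
```

```bash
python3 -m inch '[[[0,-0.016,0.012,0,0],[0,0,0,0,0]]]' >/dev/null; python3 f.py
python3 -m inch '[[[0,-0.016,0.012,0,0],[0,0,0,0,0]]]' >/dev/null; python3 f.py
```

```text
radius mm 53.55 lat -0.99 z 184.24 Fout -1.16 Flat 0.08 Fz -2.45 Ty -0.376 t 12.5
radius mm 54.03 lat -0.94 z 184.27 Fout -3.07 Flat 0.52 Fz -3.2 Ty -0.961 t 12.95
```

```bash
python3 -m inch '[[[0,0.03,-0.022,0,0],[0,0.03,-0.022,0,0],[0,0,0,0,0]]]' >/dev/null; python3 f.py
python3 -m inch '[[[0,0,0,-0.1,0],[0,0,0,-0.1,0],[0,0,0,0,0]]]' >/dev/null; python3 f.py
python3 -m inch '[[[0,0,0,-0.08,0],[0,0,0,0,0]]]' >/dev/null; python3 f.py
```

```text
radius mm 52.58 lat -1.02 z 184.25 Fout -0.32 Flat 0.36 Fz -1.84 Ty -0.017 t 13.5
radius mm 52.38 lat -0.91 z 179.29 Fout 0.02 Flat -0.2 Fz -1.92 Ty -0.01 t 14.05
radius mm 52.38 lat -0.98 z 177.25 Fout 0.12 Flat -0.64 Fz -1.82 Ty -0.021 t 14.5
```

```bash
for i in 1; do python3 -m inch '[[[0,0,0,-0.04,0],[0,0,0,-0.04,0],[0,0,0,0,0]]]' >/dev/null; python3 f.py; done
python3 -m inch '[[[0,0,0,-0.04,0],[0,0,0,0,0]]]' |grep -E "pos|force:"
python3 -m inch '[[[0,0,0,-0.04,0],[0,0,0,0,0]]]' |grep -E "pos|force:"
python3 -m inch '[[[0,0,0,-0.04,0],[0,0,0,0,0]]]' |grep -E "pos|force:"; python3 f.py
```

```text
radius mm 52.39 lat -0.96 z 175.27 Fout 0.09 Flat -0.18 Fz -2.31 Ty -0.013 t 15.05
position: [0.4882, 0.2084, 0.1741]
contact_force: [-1.0, -0.4, -1.4]
grip_force: 30.0
position: [0.4882, 0.2084, 0.1731]
contact_force: [-0.7, -0.2, -2.8]
grip_force: 30.0
position: [0.4882, 0.2084, 0.1721]
contact_force: [-0.3, 0.6, -2.2]
grip_force: 30.0
radius mm 52.36 lat -0.97 z 172.27 Fout 0.47 Flat -0.29 Fz -2.06 Ty -0.005 t 15.9
```

```bash
python3 -m inch '[[[0,0,0,-0.04,0],[0,0,0,-0.04,0],[0,0,0,0,0]]]' >/dev/null; python3 f.py
python3 -m inch '[[[0,0,0,-0.04,0],[0,0,0,-0.04,0],[0,0,0,0,0]]]' >/dev/null; python3 f.py
python3 -m inch '[[[0,0,0,-0.04,0],[0,0,0,-0.04,0],[0,0,0,0,0]]]' >/dev/null; python3 f.py
```

```text
radius mm 52.53 lat -1.01 z 170.18 Fout 0.48 Flat 0.59 Fz -2.01 Ty 0.194 t 16.45
radius mm 52.47 lat -0.98 z 168.19 Fout 1.38 Flat 0.03 Fz -1.39 Ty 0.321 t 17.0
radius mm 52.47 lat -1.0 z 166.16 Fout 1.96 Flat 0.39 Fz -0.85 Ty 0.43 t 17.55
```

```bash
python3 -m inch '[[[0,-0.024,0.018,0,0],[0,0,0,0,0]]]' >/dev/null; python3 f.py
python3 -m inch '[[[0,0,0,-0.04,0],[0,0,0,-0.04,0],[0,0,0,0,0]]]' >/dev/null; python3 f.py
```

```text
radius mm 53.17 lat -1.0 z 166.22 Fout 1.81 Flat 0.82 Fz -1.3 Ty 0.371 t 18.0
radius mm 53.22 lat -1.0 z 164.13 Fout 2.14 Flat 0.57 Fz -0.8 Ty 0.482 t 18.55
```

```bash
python3 -m inch '[[[0,-0.024,0.018,0,0],[0,0,0,0,0]]]' >/dev/null; python3 f.py
python3 -m inch '[[[0,-0.016,0.012,0,0],[0,0,0,0,0]]]' >/dev/null; python3 f.py
```

```text
radius mm 53.79 lat -0.96 z 164.22 Fout 1.03 Flat 0.83 Fz -1.39 Ty 0.206 t 19.0
radius mm 53.98 lat -0.99 z 164.23 Fout -1.92 Flat 0.27 Fz -3.19 Ty -0.537 t 19.45
```

```bash
python3 -m inch '[[[0,0.01,-0.007,0,0],[0,0,0,-0.04,0],[0,0,0,-0.04,0],[0,0,0,0,0]]]' >/dev/null; python3 f.py
python3 -m inch '[[[0,0,0,-0.04,0],[0,0,0,-0.04,0],[0,0,0,0,0]]]' >/dev/null; python3 f.py
```

```text
radius mm 53.96 lat -0.67 z 162.54 Fout -1.27 Flat 0.27 Fz 2.95 Ty -0.317 t 20.1
radius mm 53.98 lat -0.83 z 159.98 Fout -1.97 Flat 2.37 Fz -1.02 Ty -0.566 t 20.65
```

```bash
python3 -m inch '[[[0,0.02,0.009,0,0],[0,0,0,0,0]]]' >/dev/null; python3 f.py
python3 -m inch '[[[0,0,0,-0.04,0],[0,0,0,0,0]]]' >/dev/null; python3 f.py
python3 -m inch '[[[0,0,0,-0.04,0],[0,0,0,0,0]]]' >/dev/null; python3 f.py
```

```text
radius mm 53.96 lat -0.72 z 159.98 Fout -1.91 Flat 1.27 Fz -2.07 Ty -0.525 t 21.1
radius mm 53.94 lat -0.62 z 159.18 Fout -0.97 Flat 0.7 Fz -0.4 Ty -0.373 t 21.55
radius mm 53.92 lat -0.48 z 158.13 Fout -1.08 Flat 1.02 Fz -0.61 Ty -0.235 t 22.0
```

```bash
python3 - <<'E'
from h import *
import pickle
p=r.snapshot('wrist'); save(p,'w6.png')
pickle.dump({k:p[k] for k in('R','t','fx','fy','cx','cy','img')},open('w4.pkl','wb'))
T=r.get_state()['position']; d=np.array([-.804,.595,0]); g=T+[0,0,.0188]
for b in(.04,.048,.056): print(b,proj(p,g+.011*d-[0,0,b]))
ims=[cv2.resize(p['img'][130:230,250:390,::-1],(770,550),interpolation=cv2.INTER_CUBIC)]
cv2.imwrite('pics/w6c.png',ims[0])
s=r.get_state(); print(s['contact_force'],s['wrist_torque'])
E
python3 fit.py
```

```text
0.04 [307.1 225.9]
0.048 [307.8 221.8]
0.056 [308.5 218. ]
[ 1.10902407  1.04389952 -0.85905383] [ 0.03701729 -0.32661682 -0.00268173]
(0.059,) [[52.8954, 0.531, 0.173], [52.3901, 0.532, 0.173], [51.1961, 0.526, 0.179], [51.0804, 0.53, 0.172]]
(0.054,) [[71.2461, 0.532, 0.179], [69.3658, 0.531, 0.178], [65.1607, 0.531, 0.179], [65.1142, 0.532, 0.178]]
(0.059, 0.054) [[119.0398, 0.531, 0.178], [103.9826, 0.532, 0.178], [103.1382, 0.531, 0.179], [101.8568, 0.531, 0.177]]
[(np.float64(0.048), 27.7), (np.float64(0.049), 29.9), (np.float64(0.05), 29.6), (np.float64(0.051), 27.1), (np.float64(0.052), 26.2), (np.float64(0.053), 36.8), (np.float64(0.054), 69.4), (np.float64(0.055), 67.2), (np.float64(0.056), 37.6), (np.float64(0.057), 24.1), (np.float64(0.058), 39.6), (np.float64(0.059), 49.7), (np.float64(0.06), 29.3), (np.float64(0.061), 27.3), (np.float64(0.062), 25.7), (np.float64(0.063), 24.0), (np.float64(0.064), 22.3), (np.float64(0.065), 22.3), (np.float64(0.066), 26.4), (np.float64(0.067), 31.8), (np.float64(0.068), 31.7), (np.float64(0.069), 31.8), (np.float64(0.07), 33.5)]
```

```bash
python3 -m inch '[[[0,0.01,-0.007,-0.04,0],[0,0,0,-0.04,0],[0,0,0,0,0]]]' >/dev/null; python3 f.py
python3 -m inch '[[[0,0,0,-0.04,0],[0,0,0,-0.04,0],[0,0,0,0,0]]]' >/dev/null; python3 f.py
python3 -m inch '[[[0,0,0,-0.04,0],[0,0,0,-0.04,0],[0,0,0,0,0]]]' >/dev/null; python3 f.py
```

```text
radius mm 53.79 lat -0.58 z 155.93 Fout 0.87 Flat 1.51 Fz -2.19 Ty 0.18 t 22.6
radius mm 53.73 lat -0.62 z 153.98 Fout 2.09 Flat 1.17 Fz -2.58 Ty 0.478 t 23.15
radius mm 53.62 lat -0.59 z 152.06 Fout 2.6 Flat 0.78 Fz -2.59 Ty 0.652 t 23.7
```

```bash
python3 -m inch '[[[0,-0.012,0.009,0,0],[0,0,0,0,0]]]' >/dev/null; python3 f.py
python3 -m inch '[[[0,0,0,-0.04,0],[0,0,0,0,0]]]' >/dev/null; python3 f.py
python3 -m inch '[[[0,0,0,-0.04,0],[0,0,0,0,0]]]' >/dev/null; python3 f.py
```

```text
radius mm 53.74 lat -0.54 z 152.15 Fout 1.05 Flat 0.12 Fz -4.79 Ty 0.274 t 24.15
radius mm 53.84 lat -0.38 z 151.34 Fout 1.97 Flat 0.52 Fz -2.73 Ty 0.377 t 24.6
radius mm 53.84 lat -0.35 z 150.25 Fout 1.99 Flat 0.95 Fz -2.28 Ty 0.388 t 25.05
```

```bash
sed -i 's/range(5)/range(3)/' f.py; python3 -m inch '[[[0,-0.006,0.004,-0.04,0],[0,0,0,-0.04,0],[0,0,0,0,0]]]' >/dev/null; python3 f.py
python3 -m inch '[[[0,0,0,-0.04,0],[0,0,0,0,0]]]' >/dev/null; python3 f.py
python3 -m inch '[[[0,0,0,-0.04,0],[0,0,0,0,0]]]' >/dev/null; python3 f.py
```

```text
radius mm 53.9 lat -0.41 z 148.24 Fout 0.77 Flat 1.13 Fz -1.2 Ty 0.175 t 25.5
radius mm 53.87 lat -0.37 z 148.17 Fout 1.88 Flat -1.07 Fz 5.95 Ty 0.451 t 25.85
radius mm 53.88 lat -0.31 z 148.08 Fout 2.99 Flat -3.21 Fz 12.49 Ty 0.726 t 26.2
```

```bash
python3 -m inch '[[[0,0,0,0.04,0],[0,0,0,0.02,0],[0,0,0,0,0]]]' >/dev/null; python3 f.py
python3 -m inch '[[[0.25,0,0,0,0],[0.3,0,0,0,0],[0.4,0,0,0,0],[0.5,0,0,0,0],[0.5,0,0,0,0],[0.5,0,0,0,0]]]'; python3 f.py
```

```text
radius mm 53.88 lat -0.34 z 148.18 Fout 1.53 Flat -0.42 Fz 5.77 Ty 0.344 t 26.65
clock: 27.25
position: [0.4872, 0.2097, 0.1477]
ee_rot: [0.0, 0.893, 0.45, -0.0]
contact_force: [0.3, 0.4, -0.6]
gripper_width: 0.0453
grip_force: 0.0
radius mm 54.07 lat -0.5 z 147.73 Fout 0.54 Flat 0.24 Fz -0.31 Ty -0.054 t 27.4
```

Released; now rise and check.

```bash
python3 -m inch '[[[0.5,0,0,0.3,0],[0.5,0,0,0.6,0],[0.5,0,0,0.8,0],[0.5,0,0,0.8,0],[0.5,0,0,0.8,0],[0.5,0,0,0.8,0],[0.5,0,0,0,0]]]'
python3 -m inch '[[[0.5,0,-0.8,0.4,0],[0.5,0,-0.8,0.4,0],[0.5,0,-0.8,0.4,0],[0.5,0,-0.8,0,0],[0.5,0,-0.8,0,0],[0.5,0,0,0,0],[0.5,0,0,0,0]]]'
python3 - <<'E'
from h import *
import pickle
p=r.snapshot('wrist');pickle.dump({k:p[k] for k in('R','t','fx','fy','cx','cy','img')},open('w4.pkl','wb'))
s=r.snapshot('side')
a=proj(p,[.5,.2,.14]).astype(int);b=proj(s,[.51,.19,.11]).astype(int);print(a,b,proj(p,[.531,.178,.118]))
A=cv2.resize(p['img'][max(a[1]-60,0):max(a[1]-60,0)+120,a[0]-80:a[0]+80,::-1],(400,300),interpolation=cv2.INTER_CUBIC)
B=cv2.resize(s['img'][b[1]-60:b[1]+60,b[0]-50:b[0]+50,::-1],(400,480),interpolation=cv2.INTER_CUBIC)
o=np.zeros((480,800,3),np.uint8);o[:300,:400]=A;o[:,400:]=B;cv2.imwrite('pics/end.png',o)
E
python3 fit.py | head -3
```

```text
clock: 28.1
position: [0.4886, 0.2102, 0.2535]
ee_rot: [0.001, 0.893, 0.45, 0.003]
contact_force: [0.3, 0.4, 0.0]
gripper_width: 0.0459
grip_force: 0.0
clock: 28.8
position: [0.4871, 0.1098, 0.2798]
ee_rot: [-0.0, 0.893, 0.45, -0.0]
contact_force: [-0.8, 0.8, 0.1]
gripper_width: 0.0459
grip_force: 0.0
[279 104] [335 256] [319.6 104.8]
(0.059,) [[77.619, 0.536, 0.18], [75.1965, 0.536, 0.181], [75.1879, 0.536, 0.179], [74.642, 0.535, 0.181]]
(0.054,) [[159.077, 0.531, 0.177], [152.398, 0.531, 0.178], [144.2463, 0.532, 0.177], [142.4784, 0.53, 0.177]]
(0.059, 0.054) [[224.6203, 0.531, 0.177], [224.0059, 0.531, 0.178], [205.6658, 0.53, 0.177], [203.8759, 0.53, 0.178]]
```

View pics/end.png

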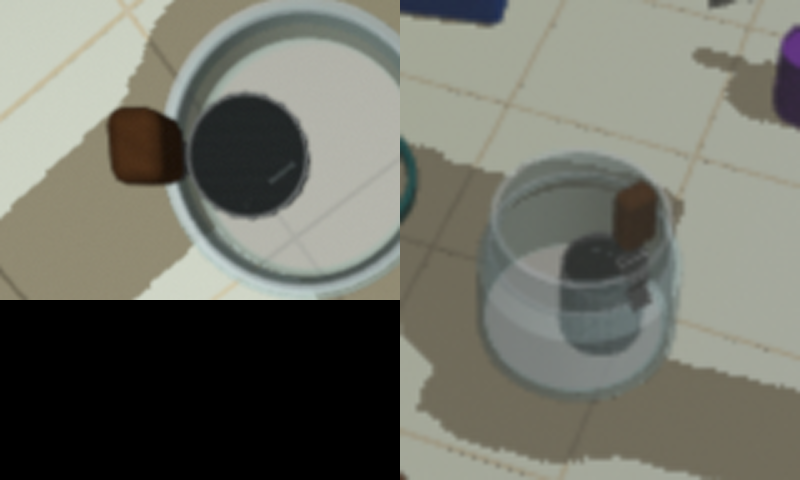

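Run:
```python
from h import *
import pickle
s=r.snapshot('side');p=pickle.load(open('w4.pkl','rb'))
d=np.array([-.804,.595,0]);J=np.array([.531,.178,0])
for n,X in dict(gripc=J+.054*d+[0,0,.167],griptop=J+.054*d+[0,0,.189],gripbot=J+.054*d+[0,0,.145],bridge=J+.0585*d+[0,0,.119],lipend=J+.063*d+[0,0,.092],mouth=J+.026*d+[0,0,.093],cupbot=J+.026*d+[0,0,.031]).items():
  a=(proj(p,X)-[199,44])*2.5; b=(proj(s,X)-[285,196])*4+[400,0]; print(n,a,b)
```

```text
gripc [143.75 145.25] [631.2 215.6]
griptop [128.25 141.25] [633.2 191.6]
gripbot [156.75 148.75] [629.2 238.8]
bridge [159.   152.25] [631.6 270.4]
lipend [161.5  155.25] [633.2 302. ]
mouth [244.25 155.  ] [600.4 262. ]
cupbot [255.25 160.5 ] [596.4 320.8]
```

```bash
python3 -c "
from bench import r
print(r.finish_job())"
```

```text
the job is handed in; nothing more can be done
None
```

The job is handed in at about 29 s: the steel basket hangs upright inside the jar with its lip over the rim and the bridge seated. The hardest push on the rim was about 15 N, the jar stayed within about 1 mm of where it stood, and no other object was touched.

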